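# Slide a level sensor round a bent rod to the small beaker

## Task

Slide the level-sensor carriage along its bent rod, round the bend on the side where the small beaker stands, until the sensor hangs over the middle of that beaker, and let go of it there. Leave the beaker and the weighing tray where they stand.

Things in the scene. Friction and masses are not known exactly. Their poses are not given: they have to be found in the camera images.
- stand: Fixed stand of 10 mm round steel rod bent to a level U, rod axis 130 mm up. Frame: origin on the worktop, z up, -x towards the robot (yaw within 18 deg). Cross part along y at x=+70 mm; bends of 50 mm radius (axis), centres x=+20, y=+-60; legs along x at y=+-110 from x=+20 to -65, then down into feet at x=-80, its only supports: the carriage passes freely between them.
- carriage: Sensor carriage (about 120 g) on the rod: grey block 34 wide (x), 24 long (y), 34 mm high with a 20 mm round bore along y; origin mid-bore, z up. On top a black fin to pinch from above: 14 thick (x), 24 long (y), 17 to 50 mm above the origin. It starts on the cross part, y along the stand's y, must turn with the rod, and rests with the origin 5 mm below the rod's axis.
- sensor_tip (a point): Tip of the 22 mm wide steel sensor head under the carriage, on the carriage's z axis, 53 mm below its origin. With the carriage lifted 5 mm from rest, the bore has 5 mm play all round the rod. Let go, the carriage hangs upright and stays put.
- beaker_s: Small glass beaker, 55 mm across, 56 mm high, loose, on the worktop under either one of the stand's legs. Origin: centre of its underside. The larger beakers elsewhere are not meant.
- weigh_boat: White square weighing tray, 48 x 48 mm, 18 mm high, loose, standing under the other leg. Origin at the centre of its underside.
Not all that is in view belongs to the job. What is shaped like the beaker_s but brown or turquoise is not meant.

How it is judged:
By the outcome, as a careful person would: the job done as asked, in the order asked, and still so for the second after the job is handed in, with the robot touching nothing.
It also fails if it takes over 38 s, if anything falls off the work surface, if the arm or the gripper's body presses on something with over 40 N, if the wrist force passes 120 N, or if a joint passes its speed limit or range.

## Robot

A 6-joint arm with a two-finger parallel gripper is mounted at the origin on a cart in front of the work surface, level with it; the furniture and walls round the work are solid. World frame = base frame: x ahead of the robot, y to its left, z up, the work surface at z = 0. Lengths are in mm, angles in degrees, forces in N, time in s.
With the tool pointing down it reaches from about 275 to 725 mm from the base axis. Payload 5.6 kg.
Tool frame: the origin (TCP) lies at the very end of the fingers, on their centre line; the grasp point (between the pads) lies 19 mm behind it (ctrl.tcp_to_grasp is the z of the grasp point in the tool frame, in mm); z points along the fingers, y is the line along which they close (so a half turn about z gives the same grasp; the last joint's range is limited). The gripper opens to 85 mm and grips with 20 to 120 N. Pads are 22 mm wide; open, the fingers measure 114 mm over their backs; the gripper's body (76 mm by 85 mm) begins 54 mm behind the grasp point. The pads swing forward as they close: fully open they stand 13 mm farther back than shut.
Start: joints at [82.311, 14.616, 6.199, 0, -81.583, -16.306], TCP at [223.638, 502.473, 196.183] pointing down, gripper open.
Joint ranges: [-168.99, 168.99], [-69.2, 112.95], [-62.41, 85.93], [-164.36, 98.24], [-168.68, -3.75], [-174.98, 174.98]. Speed limits (degrees/s): [147.25, 147.25, 180, 180, 180, 180].

## Interface

Orientations are given as [roll, pitch, yaw] about the fixed x, y, z axes, in that order (R = Rz(yaw) Ry(pitch) Rx(roll)).
In Python, from workcell import ctrl, snapshot, order gives the robot as it stands.
- The arm moves only by the tool jog_arm, never from a script. Its argument "rows" is a list of rows, each an object of numbers: "x", "y", "z": the shift along the tool's x, y, z in mm; "ax", "ay", "az": the turn, a rotation vector about the tool's x, y, z in degrees; "claw": the opening, from 0 (shut) to 1 (fully open). In form: [{"x": .., "y": .., "z": .., "ax": .., "ay": .., "az": .., "claw": ..}, ...]. A call has 1 to 5 rows; each row shifts and turns the commanded pose from where the row before left it, along the tool's axes as they then stand; what a row does not reach is not made up. A row lasts 1/8 s, in which the tool goes at most 62.5 mm and 10.7 degrees, less where a joint would pass 70% of its speed; a pose out of reach is approached as far as the arm can. A call is refused whole if a number of a shift passes 62.5 or a number of a turn 10.7, either way. A call with a gripper value outside its range is refused whole. The fingers move at their own pace and stop on an object; "newtons" is the grip in N (left out, the last holds). Time passes only in rows, so rows that do not move let the fingers close. It gives the time, the measured TCP pose, the force, the opening and the grip force at its end, in the units of the state.
- ctrl.state(): the state, without advancing time (a new reading comes with each control period).
- snapshot(name): name is "scene" or "side" or "wrist"; returns a dict with "frame" (400x640x3 uint8, red, green, blue), "vfov" (degrees; the focal length in pixels is half the picture's height over the tangent of half this angle, whatever the lens; pixels are square), "cx", "cy" (the principal point, pixels), "rvec" (rotation vector, rad) and "tvec" (3), from world to camera coordinates, as OpenCV has them; the wrist camera has in their place "hand_eye" (4x4, takes a point from camera to tool coordinates, whose origin is the TCP and whose axes are the flange's). Camera axes: x right, y down, z forward; pixel columns grow to the right and rows downward; lengths in mm; the calibration is good to about 2 mm. A picture is of the moment at which its call begins: read the wrist's pose just before it. There is no depth.
- order.job_done(): hands the job in; it is judged then, once.
The state is a dict: "time": time; "joints": joint angles; "joint_vel": joint speeds; "tau": joint torques, N m; "tcp_pos": TCP position; "eef_rot": TCP orientation; "ft_force": force on the tool from outside, world axes, zero at the start; "ft_torque": the same for the moment, N m; "width": finger opening in mm; "gripper_force": force on a finger pad.
Only numpy, scipy, OpenCV 4.12 (cv2) and the standard library are available. Lean on these libraries where they do the work, as an engineer would, in place of code of your own. Each camera call takes 0.05 s, during which the arm holds its last target. There are 200 camera calls.

## Working session

There is one attempt and no reset: what is moved stays moved. The work goes in short steps, Python scripts to look and compute and a tool call to move; the robot and the scene stay as the last step left them, time stands still between calls to the robot, and variables do not carry over. Pictures are saved under pics/ and viewed, at most 10 in all, crops included, and the job is handed in when it is done.

Besides the shell and the picture viewer there is one more tool, called after "Request:" as name(argument=value, ...), one argument or row to a line, values as JSON. jog_arm: Moves the arm, as the interface text tells. Its arguments: {"type":"object","properties":{"rows":{"type":"array","items":{"type":"object","properties":{"x":{"type":"number"},"y":{"type":"number"},"z":{"type":"number"},"ax":{"type":"number"},"ay":{"type":"number"},"az":{"type":"number"},"claw":{"type":"number"}}}},"newtons":{"type":"number"}},"required":["rows"]}

```bash
mkdir -p pics
cat > h.py <<'E'
import numpy as np,cv2,pickle
from workcell import ctrl,snapshot,order
from scipy.spatial.transform import Rotation as R
def take(n,f):
    s=snapshot(n); pickle.dump(s,open(f'pics/{f}.pkl','wb')); cv2.imwrite(f'pics/{f}.png',s['frame'][:,:,::-1]); return s
def cam(s):
    f=200/np.tan(np.radians(s['vfov'])/2)
    return np.array([[f,0,s['cx']],[0,f,s['cy']],[0,0,1]]),np.array(s['rvec'],float).ravel(),np.array(s['tvec'],float).ravel()
def proj(s,P):
    K,r,t=cam(s); return cv2.projectPoints(np.array(P,float).reshape(-1,1,3),r,t,K,None)[0].reshape(-1,2)
def ray(s,u,v,z):
    K,r,t=cam(s); M=cv2.Rodrigues(r)[0]; d=M.T@np.linalg.inv(K)@[u,v,1]; o=-M.T@t; return o+d*(z-o[2])/d[2]
E
python3 - <<'E'
from h import *
a=take('scene','a');b=take('side','b')
for s in(a,b): print({k:v for k,v in s.items() if k!='frame'})
cv2.imwrite('pics/ab.png',np.vstack([a['frame'],b['frame']])[:,:,::-1])
s=ctrl.state();print(s['tcp_pos'],s['eef_rot'],s['time'],ctrl.tcp_to_grasp)
E
```

```text
{'vfov': 47.55366552501825, 'cx': 325.5165257186607, 'cy': 192.25325111160373, 'rvec': array([ 1.85013646, -1.05337361,  0.60843883]), 'tvec': array([-107.41526002,  351.65210591,  413.58449153])}
{'vfov': 51.86091087775439, 'cx': 325.03026273492037, 'cy': 188.6090017641786, 'rvec': array([ 2.15482886,  0.05963178, -0.013012  ]), 'tvec': array([-550.9509581 ,  170.28896411,  767.57550308])}
[223.41994092 502.04234697 195.39484852] [ 1.79903349e+02 -3.92736732e-03 -2.39978121e+01] 0.1 -18.700000000000003
```

View pics/a.png

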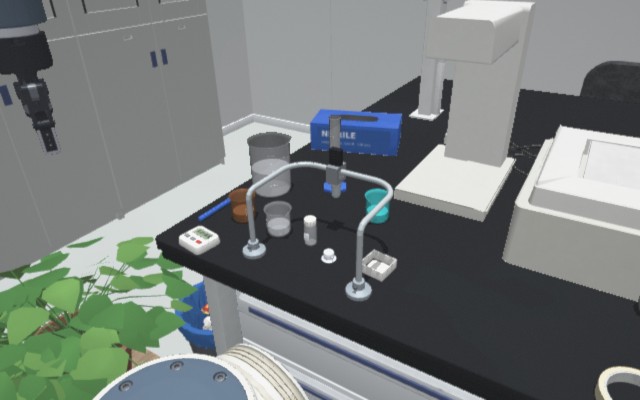

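View pics/b.png

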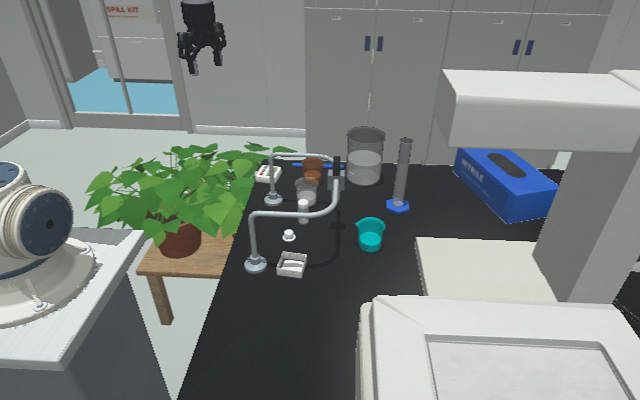

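The scene view shows the stand's feet at (254,250) and (359,290). A clear small beaker stands near the left leg at (278,219). The brown one at (242,205) and turquoise one at (377,206) are decoys, and the large clear one at (270,165) is too big. The tray is at (378,264). In the side view the feet are at (273,199) and (255,264), the clear beaker at (306,192), the tray at (292,264) and the carriage fin at (337,165).

```bash
cat >> h.py <<'E'
def rodpts():
    t=np.linspace(0,np.pi/2,12)
    L=[(-65,110)]+[(20+50*np.sin(a),60+50*np.cos(a)) for a in t]
    L+= [(x,-y) for x,y in L[::-1]]
    return np.array([(-80,110,0),(-80,110,115)]+[(x,y,130) for x,y in L]+[(-80,-110,115),(-80,-110,0)],float)
def W(p,P):
    P=np.atleast_2d(P); return P@R.from_euler('z',p[2],degrees=True).as_matrix().T+[p[0],p[1],0]
E
python3 - <<'E'
from h import *
from scipy.optimize import least_squares
a,b=[pickle.load(open(f'pics/{n}.pkl','rb')) for n in 'ab']
for s,pts in((a,[(254,250),(359,290),(278,230),(378,268)]),(b,[(273,200),(255,265),(306,200),(292,269)])):
    for p in pts: print(p,ray(s,*p,3).round(0))
obs=[(a,(254,250),(-80,110,3)),(a,(359,290),(-80,-110,3)),(b,(273,200),(-80,110,3)),(b,(255,265),(-80,-110,3))]
f=lambda p:np.concatenate([proj(s,W(p,P))[0]-uv for s,uv,P in obs])
r=least_squares(f,[500,300,0]);print(r.x,r.fun.round(1));p=r.x;np.save('p.npy',p)
out=[]
for s,(x0,y0,x1,y1) in((a,(170,90,430,310)),(b,(220,120,420,290))):
    k=3; im=cv2.resize(s['frame'][y0:y1,x0:x1,::-1],None,fx=k,fy=k,interpolation=cv2.INTER_CUBIC)
    q=((proj(s,W(p,rodpts()))-[x0,y0]+.5)*k).astype(int)
    cv2.polylines(im,[q],False,(0,0,255),1); out.append(im)
cv2.imwrite('pics/a2.png',out[0][:600]);cv2.imwrite('pics/b2.png',out[1])
E
```

```text
(254, 250) [416. 283.   3.]
(359, 290) [415.  61.   3.]
(278, 230) [494. 284.   3.]
(378, 268) [484.  59.   3.]
(273, 200) [413. 283.   3.]
(255, 265) [412.  62.   3.]
(306, 200) [492. 289.   3.]
(292, 269) [485.  55.   3.]
[ 4.93786498e+02  1.70856651e+02 -2.02120705e-01] [ 0.1  0.8 -0.8  0.7  0.4  0.5  0.9  0.3]
```

View pics/a2.png

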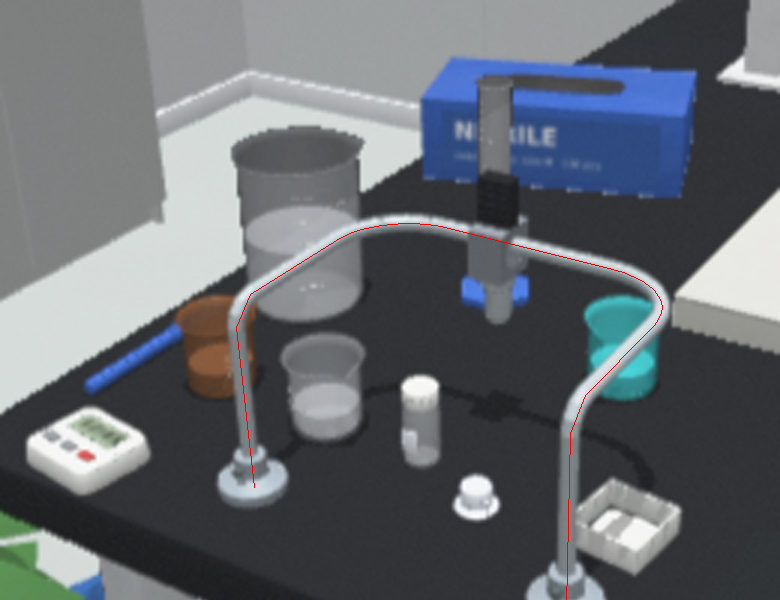

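View pics/b2.png

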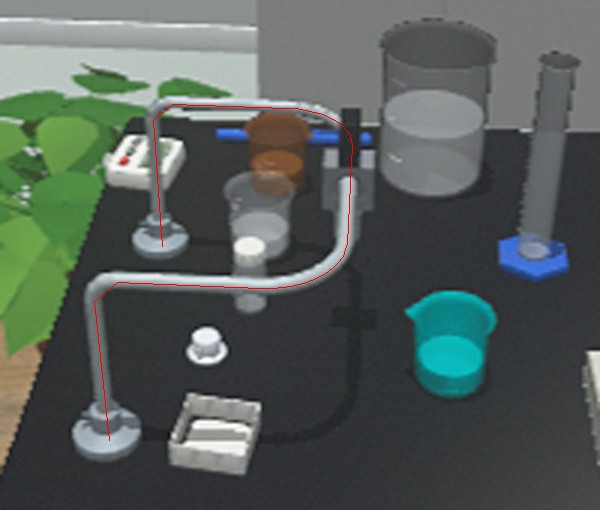

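The fitted rod overlays both views well. The enlarged crop shows the clear small beaker with its rim at a2 (323,352), beside the robot's-left leg (+y). It is neither brown nor turquoise, and its size will be checked next. The tray is under the right leg.

Run:
```python
from h import *
a,b=[pickle.load(open(f'pics/{n}.pkl','rb')) for n in 'ab']
A=lambda u,v:(170+u/3,90+v/3); B=lambda u,v:(220+u/3,120+v/3)
def tri(pa,pb):
    P=[]
    for s in(a,b):
        K,r,t=cam(s);P.append(K@np.c_[cv2.Rodrigues(r)[0],t])
    X=cv2.triangulatePoints(P[0],P[1],np.array(pa,float),np.array(pb,float)).ravel();return (X[:3]/X[3]).round(0)
print('rim',ray(a,*A(323,354),56),ray(b,*B(260,187),56),tri(A(323,354),B(260,187)))
print('rim width a',ray(a,*A(281,354),56),ray(a,*A(365,354),56))
print('fin top',tri(A(498,180),B(351,110)),'finbase',tri(A(498,222),B(350,164)), ray(a,*A(497,180),175))
print('tip',tri(A(497,318),B(350,205)))
print('cyl top',tri(A(495,82),B(560,62)),'base',tri(A(495,290),B(533,255)))
print('bigbeaker top',tri(A(298,143),B(439,43)))
print('tray',ray(a,*A(628,530),5),ray(b,*B(215,438),5))
```

```text
rim [492.96342858 280.38139206  56.        ] [494.36980199 284.87972264  56.        ] [494. 282.  56.]
rim width a [479.33399975 304.12415228  56.        ] [506.57095096 256.67679335  56.        ]
fin top [563. 191. 175.] finbase [564. 190. 141.] [555.56239464 185.75344203 175.        ]
tip [563. 195.  85.]
cyl top [710. 277. 175.] base [710. 278.   5.]
bigbeaker top [632. 400. 130.]
tray [486.21154912  57.20984989   5.        ] [483.62011535  61.45910923   5.        ]
```

Request:
jog_arm(
  rows=[
    {"z":-40},
    {"x":43.8,"y":14.6},
    {"x":43.8,"y":14.6},
    {"x":43.8,"y":14.6},
    {"x":43.8,"y":14.6},
  ],
)

```text
schema error: expected keys x, y, z, ax, ay, az, claw
```

Request:
jog_arm(
  rows=[
    {"x":43.8,"y":14.6},
    {"x":43.8,"y":14.6},
    {"x":43.8,"y":14.6},
    {"x":43.8,"y":14.6},
    {"x":43.8,"y":14.6},
  ],
)

```text
schema error: expected keys x, y, z, ax, ay, az, claw
```

Request:
jog_arm(
  rows=[
    {"az":10},
    {"az":10},
    {"az":10},
    {"az":10},
    {"az":10},
  ],
)

```text
schema error: expected keys x, y, z, ax, ay, az, claw
```

Request:
jog_arm(
  rows=[
    {"az":10},
    {"az":6},
    {},
  ],
)

```text
schema error: expected keys x, y, z, ax, ay, az, claw
```

All keys are needed in every row.

Request:
jog_arm(
  rows=[
    {"x":0,"y":0,"z":-40,"ax":0,"ay":0,"az":0,"claw":1},
    {"x":43.8,"y":14.6,"z":0,"ax":0,"ay":0,"az":0,"claw":1},
    {"x":43.8,"y":14.6,"z":0,"ax":0,"ay":0,"az":0,"claw":1},
    {"x":43.8,"y":14.6,"z":0,"ax":0,"ay":0,"az":0,"claw":1},
    {"x":43.8,"y":14.6,"z":0,"ax":0,"ay":0,"az":0,"claw":1},
  ],
)

```text
time: 0.72
tcp_pos: [360.6, 376.6, 235.8]
eef_rot: [180.0, 0.0, -24.0]
ft_force: [0.7, 0.1, 0.1]
width: 85.2
gripper_force: 0.0
```

Request:
jog_arm(
  rows=[
    {"x":43.8,"y":14.6,"z":0,"ax":0,"ay":0,"az":0,"claw":1},
    {"x":43.8,"y":14.6,"z":0,"ax":0,"ay":0,"az":0,"claw":1},
    {"x":43.8,"y":14.6,"z":0,"ax":0,"ay":0,"az":0,"claw":1},
    {"x":43.8,"y":14.6,"z":0,"ax":0,"ay":0,"az":0,"claw":1},
    {"x":0,"y":0,"z":0,"ax":0,"ay":0,"az":0,"claw":1},
  ],
)

```text
time: 1.35
tcp_pos: [497.6, 251.0, 235.2]
eef_rot: [179.9, 0.0, -24.2]
ft_force: [0.1, -0.1, -0.4]
width: 85.4
gripper_force: 0.0
```

Request:
jog_arm(
  rows=[
    {"x":0,"y":0,"z":0,"ax":0,"ay":0,"az":10,"claw":1},
    {"x":0,"y":0,"z":0,"ax":0,"ay":0,"az":10,"claw":1},
    {"x":0,"y":0,"z":0,"ax":0,"ay":0,"az":10,"claw":1},
    {"x":0,"y":0,"z":0,"ax":0,"ay":0,"az":10,"claw":1},
    {"x":0,"y":0,"z":0,"ax":0,"ay":0,"az":10,"claw":1},
  ],
)

```text
time: 1.98
tcp_pos: [495.5, 253.8, 235.8]
eef_rot: [180.0, 0.0, -74.3]
ft_force: [0.9, 0.1, -1.1]
width: 85.4
gripper_force: 0.0
```

Request:
jog_arm(
  rows=[
    {"x":0,"y":0,"z":0,"ax":0,"ay":0,"az":10,"claw":1},
    {"x":0,"y":0,"z":0,"ax":0,"ay":0,"az":6,"claw":1},
    {"x":0,"y":0,"z":0,"ax":0,"ay":0,"az":0,"claw":1},
  ],
)

```text
time: 2.35
tcp_pos: [495.7, 253.7, 235.9]
eef_rot: [180.0, -0.0, -89.9]
ft_force: [-0.2, 0.0, 0.2]
width: 85.4
gripper_force: 0.0
```

Request:
jog_arm(
  rows=[
    {"x":32,"y":-34,"z":0,"ax":0,"ay":0,"az":0,"claw":1},
    {"x":32,"y":-34,"z":0,"ax":0,"ay":0,"az":0,"claw":1},
    {"x":0,"y":0,"z":0,"ax":0,"ay":0,"az":0,"claw":1},
    {"x":0,"y":0,"z":0,"ax":0,"ay":0,"az":0,"claw":1},
  ],
)

```text
time: 2.85
tcp_pos: [563.9, 189.6, 235.9]
eef_rot: [180.0, 0.0, -89.9]
ft_force: [-1.0, 0.4, 0.9]
width: 85.7
gripper_force: 0.0
```

```bash
cat >> h.py <<'E'
def wrist(f):
    st=ctrl.state(); s=take('wrist',f); T=np.eye(4); T[:3,:3]=R.from_euler('xyz',st['eef_rot'],degrees=True).as_matrix(); T[:3,3]=st['tcp_pos']
    C=np.linalg.inv(T@s['hand_eye']); s['rvec']=cv2.Rodrigues(C[:3,:3])[0].ravel(); s['tvec']=C[:3,3]
    pickle.dump(s,open(f'pics/{f}.pkl','wb')); print(st['tcp_pos'].round(1),st['eef_rot'].round(1)); return s
def box(c,yaw=0):
    M=R.from_euler('z',yaw,degrees=True).as_matrix()
    return np.array([[x,y,50] for x,y in((-7,-12),(7,-12),(7,12),(-7,12),(-7,-12))])@M.T+c
E
python3 - <<'E'
from h import *
s=wrist('w1');p=np.load('p.npy')
im=s['frame'][:,:,::-1].copy()
for P in (W(p,rodpts()[1:-1]),box([563,191,125])): cv2.polylines(im,[proj(s,P).astype(int)],False,(0,0,255),1)
cv2.imwrite('pics/w1o.png',im)
E
```

```text
[563.9 189.6 235.9] [180.    0.  -89.9]
```

View pics/w1o.png

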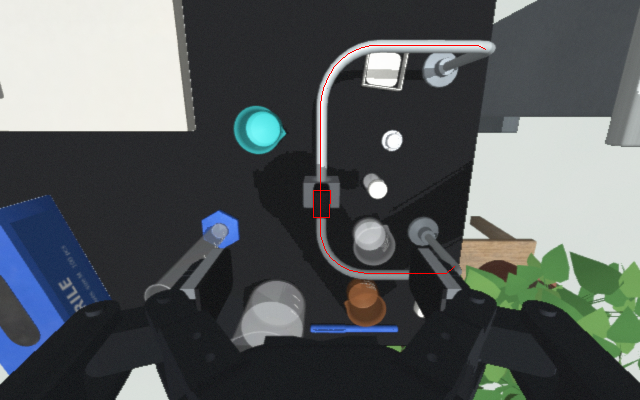

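Run:
```python
from h import *
s=pickle.load(open('pics/w1.pkl','rb'))
k=5;x0,y0=270,160
im=cv2.resize(s['frame'][y0:y0+115,x0:x0+150,::-1],None,fx=k,fy=k,interpolation=cv2.INTER_CUBIC)
im=cv2.convertScaleAbs(im,alpha=1.5,beta=25)
t=np.linspace(0,6.283,40);C=lambda r,z:np.c_[494+r*np.cos(t),282+r*np.sin(t),0*t+z]
for P,c in((box([563,191,125]),(0,0,255)),(C(27.5,56),(0,255,0)),(C(25,0),(255,0,0))):
    cv2.polylines(im,[((proj(s,P)-[x0,y0]+.5)*k).astype(int)],False,c,1)
cv2.imwrite('pics/w1c.png',im); print(proj(s,[[563,191,175],[563,201,175]]))
```

```text
[[321.68235463 204.14197846]
 [321.66432492 215.46409509]]
```

View pics/w1c.png

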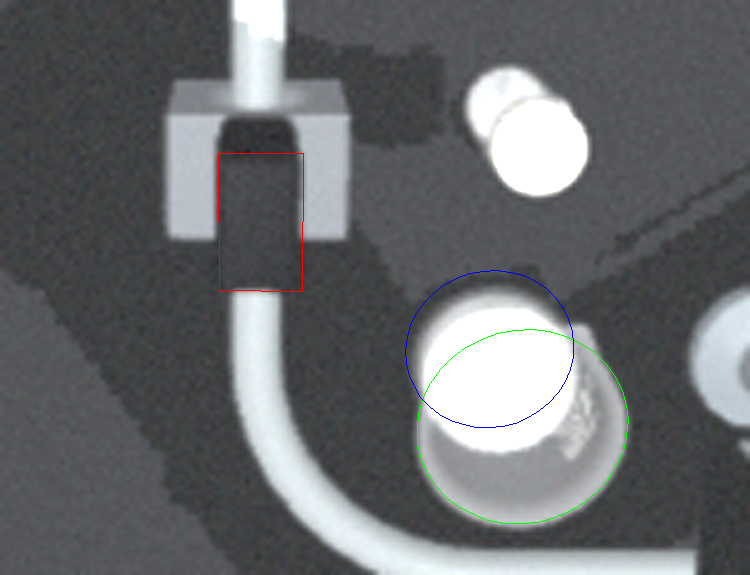

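The close view shows the fin outline matching (563,191) and the clear beaker's rim matching a 55 mm circle at (494,282), so this is the one meant. I'm descending onto the fin now.

Request:
jog_arm(
  rows=[
    {"x":-1.4,"y":0.5,"z":30,"ax":0,"ay":0,"az":0,"claw":1},
    {"x":0,"y":0,"z":30,"ax":0,"ay":0,"az":0,"claw":0.6},
    {"x":0,"y":0,"z":20,"ax":0,"ay":0,"az":0,"claw":0.5},
    {"x":0,"y":0,"z":10,"ax":0,"ay":0,"az":0,"claw":0.5},
    {"x":0,"y":0,"z":0,"ax":0,"ay":0,"az":0,"claw":0.5},
  ],
  newtons=30,
)

```text
time: 3.52
tcp_pos: [563.3, 191.1, 146.2]
eef_rot: [180.0, -0.0, -89.9]
ft_force: [-0.3, 0.5, 0.9]
width: 42.6
gripper_force: 0.0
```

Request:
jog_arm(
  rows=[
    {"x":0,"y":0,"z":0,"ax":0,"ay":0,"az":0,"claw":0},
    {"x":0,"y":0,"z":0,"ax":0,"ay":0,"az":0,"claw":0},
    {"x":0,"y":0,"z":0,"ax":0,"ay":0,"az":0,"claw":0},
    {"x":0,"y":0,"z":0,"ax":0,"ay":0,"az":0,"claw":0},
    {"x":0,"y":0,"z":0,"ax":0,"ay":0,"az":0,"claw":0},
  ],
)

```text
time: 4.15
tcp_pos: [563.8, 190.7, 146.2]
eef_rot: [180.0, 0.0, -90.0]
ft_force: [-0.6, 0.1, -0.0]
width: -0.2
gripper_force: 0.0
```

The fingers closed to 0 mm, so they missed the fin. I'll look again.

Run:
```python
from h import *
s=ctrl.state();print(s['width'],s['gripper_force'],s['tcp_pos'],s['joints'])
a=take('scene','a3');b=take('side','b3')
f=lambda s,x0,y0:cv2.resize(s['frame'][y0:y0+130,x0:x0+160,::-1],None,fx=2.5,fy=2.5,interpolation=cv2.INTER_CUBIC)
im=np.hstack([f(a,260,80),f(b,260,80)])
cv2.imwrite('pics/ab3.png',im)
```

```text
-0.1517479207970594 0.0 [563.77445224 190.66017821 146.20634763] [ 3.37195514e+01  2.07624678e+01  7.54063851e+00 -2.55861864e-03
 -7.67768257e+01 -3.37174016e+01]
```

View pics/ab3.png

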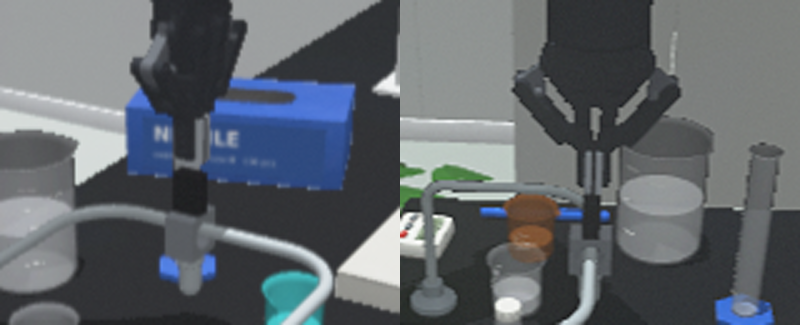

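Run:
```python
from h import *
a,b=[pickle.load(open(f'pics/{n}.pkl','rb')) for n in('a3','b3')]
for z in(142,146,160,175,185):print(z,*[(proj(s,[[563.8,190.7,z]])[0]).round(1) for s in(a,b)])
f=lambda s,x0,y0:cv2.convertScaleAbs(cv2.resize(s['frame'][y0:y0+75,x0:x0+50,::-1],None,fx=8,fy=8,interpolation=cv2.INTER_CUBIC),alpha=2.5,beta=20)
im=[f(a,311,110),f(b,312,120)]
for s,i,o in((a,im[0],(311,110)),(b,im[1],(312,120))):
    for z in(125,146,175,185):
        q=((proj(s,[[563.8,190.7,z]])[0]-o+.5)*8).astype(int); cv2.line(i,(q[0]+30,q[1]),(q[0]+80,q[1]),(0,0,255),1); cv2.putText(i,str(z),(q[0]+82,q[1]),0,.5,(0,255,0),1)
cv2.imwrite('pics/z.png',np.hstack(im))
```

```text
142 [335.6 164.1] [336.5 172.8]
146 [335.6 162.2] [336.6 171.1]
160 [335.6 155.4] [336.8 165.1]
175 [335.6 147.9] [337.  158.5]
185 [335.6 142.9] [337.2 154.1]
```

View pics/z.png

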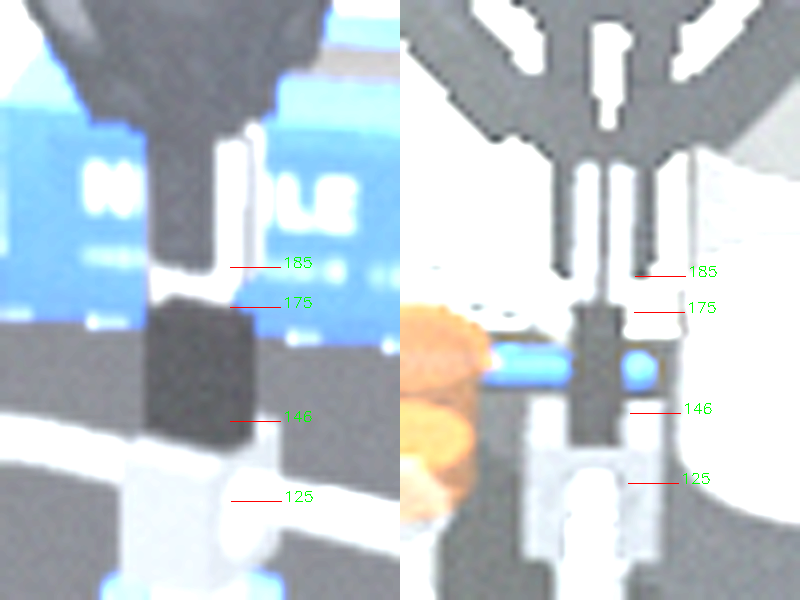

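The picture shows the closed fingertips at about z 178, just above the fin top at 175. The real finger ends are therefore about 32 mm behind the reported TCP. I'll trust the pictures, open, go 27 mm lower and close again.

Request:
jog_arm(
  rows=[
    {"x":0,"y":0,"z":0,"ax":0,"ay":0,"az":0,"claw":0.5},
    {"x":0,"y":0,"z":0,"ax":0,"ay":0,"az":0,"claw":0.5},
    {"x":0,"y":0,"z":0,"ax":0,"ay":0,"az":0,"claw":0.5},
    {"x":0,"y":0,"z":14,"ax":0,"ay":0,"az":0,"claw":0.5},
    {"x":0,"y":0,"z":13,"ax":0,"ay":0,"az":0,"claw":0.5},
  ],
)

```text
time: 4.88
tcp_pos: [563.3, 190.6, 117.7]
eef_rot: [179.9, -0.0, -90.0]
ft_force: [1.1, -0.5, 0.8]
width: 42.6
gripper_force: 0.0
```

Request:
jog_arm(
  rows=[
    {"x":0,"y":0,"z":0,"ax":0,"ay":0,"az":0,"claw":0},
    {"x":0,"y":0,"z":0,"ax":0,"ay":0,"az":0,"claw":0},
    {"x":0,"y":0,"z":0,"ax":0,"ay":0,"az":0,"claw":0},
    {"x":0,"y":0,"z":0,"ax":0,"ay":0,"az":0,"claw":0},
    {"x":0,"y":0,"z":0,"ax":0,"ay":0,"az":0,"claw":0},
  ],
)

```text
time: 5.5
tcp_pos: [563.8, 190.7, 119.3]
eef_rot: [-180.0, 0.0, -90.0]
ft_force: [-0.1, 0.1, -2.1]
width: 13.4
gripper_force: 33.1
```

Gripped (13.4 mm, 33 N). I'll lift 5 mm and slide 40 mm to the start of the bend.

Request:
jog_arm(
  rows=[
    {"x":0,"y":0,"z":-5,"ax":0,"ay":0,"az":0,"claw":0},
    {"x":0,"y":0,"z":0,"ax":0,"ay":0,"az":0,"claw":0},
    {"x":-4,"y":0,"z":0,"ax":0,"ay":0,"az":0,"claw":0},
    {"x":-6,"y":0,"z":0,"ax":0,"ay":0,"az":0,"claw":0},
    {"x":-6,"y":0,"z":0,"ax":0,"ay":0,"az":0,"claw":0},
  ],
)

```text
time: 6.12
tcp_pos: [563.7, 207.2, 124.1]
eef_rot: [180.0, 0.0, -90.0]
ft_force: [-0.3, -0.4, -1.0]
width: 13.5
gripper_force: 33.1
```

Request:
jog_arm(
  rows=[
    {"x":-6,"y":0,"z":0,"ax":0,"ay":0,"az":0,"claw":0},
    {"x":-6,"y":0,"z":0,"ax":0,"ay":0,"az":0,"claw":0},
    {"x":-6,"y":0,"z":0,"ax":0,"ay":0,"az":0,"claw":0},
    {"x":-6,"y":0,"z":0,"ax":0,"ay":0,"az":0,"claw":0},
    {"x":0,"y":0,"z":0,"ax":0,"ay":0,"az":0,"claw":0},
  ],
)

```text
time: 6.75
tcp_pos: [563.7, 231.1, 124.1]
eef_rot: [180.0, -0.0, -90.0]
ft_force: [0.2, -0.7, -1.2]
width: 13.4
gripper_force: 33.1
```

Request:
jog_arm(
  rows=[
    {"x":-4.36,"y":0.19,"z":0,"ax":0,"ay":0,"az":-5,"claw":0},
    {"x":-4.36,"y":0.19,"z":0,"ax":0,"ay":0,"az":-5,"claw":0},
    {"x":-4.36,"y":0.19,"z":0,"ax":0,"ay":0,"az":-5,"claw":0},
    {"x":-4.36,"y":0.19,"z":0,"ax":0,"ay":0,"az":-5,"claw":0},
    {"x":-4.36,"y":0.19,"z":0,"ax":0,"ay":0,"az":-5,"claw":0},
  ],
)

```text
time: 7.38
tcp_pos: [559.0, 251.7, 124.2]
eef_rot: [180.0, -0.0, -64.8]
ft_force: [-0.4, -0.9, -1.5]
width: 13.0
gripper_force: 33.1
```

Request:
jog_arm(
  rows=[
    {"x":-4.36,"y":0.19,"z":0,"ax":0,"ay":0,"az":-5,"claw":0},
    {"x":-4.36,"y":0.19,"z":0,"ax":0,"ay":0,"az":-5,"claw":0},
    {"x":-4.36,"y":0.19,"z":0,"ax":0,"ay":0,"az":-5,"claw":0},
    {"x":-4.36,"y":0.19,"z":0,"ax":0,"ay":0,"az":-5,"claw":0},
    {"x":0,"y":0,"z":0,"ax":0,"ay":0,"az":0,"claw":0},
  ],
)

```text
time: 8.0
tcp_pos: [549.0, 266.0, 124.3]
eef_rot: [-180.0, -0.0, -45.0]
ft_force: [0.2, 0.5, -0.5]
width: 13.3
gripper_force: 33.1
```

Request:
jog_arm(
  rows=[
    {"x":-4.36,"y":0.19,"z":0,"ax":0,"ay":0,"az":-5,"claw":0},
    {"x":-4.36,"y":0.19,"z":0,"ax":0,"ay":0,"az":-5,"claw":0},
    {"x":-4.36,"y":0.19,"z":0,"ax":0,"ay":0,"az":-5,"claw":0},
    {"x":-4.36,"y":0.19,"z":0,"ax":0,"ay":0,"az":-5,"claw":0},
    {"x":-4.36,"y":0.19,"z":0,"ax":0,"ay":0,"az":-5,"claw":0},
  ],
)

```text
time: 8.62
tcp_pos: [530.9, 277.5, 124.2]
eef_rot: [180.0, -0.0, -20.0]
ft_force: [-0.6, 0.4, -1.8]
width: 13.4
gripper_force: 33.1
```

Request:
jog_arm(
  rows=[
    {"x":-4.36,"y":0.19,"z":0,"ax":0,"ay":0,"az":-5,"claw":0},
    {"x":-4.36,"y":0.19,"z":0,"ax":0,"ay":0,"az":-5,"claw":0},
    {"x":-4.36,"y":0.19,"z":0,"ax":0,"ay":0,"az":-5,"claw":0},
    {"x":-4.36,"y":0.19,"z":0,"ax":0,"ay":0,"az":-5,"claw":0},
    {"x":0,"y":0,"z":0,"ax":0,"ay":0,"az":0,"claw":0},
  ],
)

```text
time: 9.25
tcp_pos: [513.7, 280.5, 124.4]
eef_rot: [-180.0, -0.0, -0.1]
ft_force: [0.8, 0.4, -1.2]
width: 13.7
gripper_force: 33.1
```

Request:
jog_arm(
  rows=[
    {"x":-5,"y":0,"z":0,"ax":0,"ay":0,"az":0,"claw":0},
    {"x":-5,"y":0,"z":0,"ax":0,"ay":0,"az":0,"claw":0},
    {"x":-5,"y":0,"z":0,"ax":0,"ay":0,"az":0,"claw":0},
    {"x":-4.5,"y":0,"z":0,"ax":0,"ay":0,"az":0,"claw":0},
    {"x":0,"y":0,"z":0,"ax":0,"ay":0,"az":0,"claw":0},
  ],
)

```text
time: 9.88
tcp_pos: [493.9, 280.8, 124.3]
eef_rot: [-180.0, -0.0, 0.0]
ft_force: [0.2, 0.8, -2.1]
width: 13.3
gripper_force: 33.1
```

Run:
```python
from h import *
a=take('scene','a4');b=take('side','b4')
t=np.linspace(0,6.283,40);C=lambda r,z:np.c_[494+r*np.cos(t),282+r*np.sin(t),0*t+z]
out=[]
for s,x0,y0 in((a,230,140),(b,260,110)):
    im=cv2.convertScaleAbs(cv2.resize(s['frame'][y0:y0+110,x0:x0+80,::-1],None,fx=5,fy=5,interpolation=cv2.INTER_CUBIC),alpha=1.5,beta=10)
    for P,c in((C(27.5,56),(0,255,0)),(C(11,77),(0,0,255)),(C(1,130),(255,0,0))): cv2.polylines(im,[((proj(s,P)-[x0,y0]+.5)*5).astype(int)],False,c,1)
    out.append(im)
cv2.imwrite('pics/c4.png',np.hstack(out)); s=ctrl.state(); print(s['tcp_pos'],s['eef_rot'],s['time'])
```

```text
[494.26794806 280.74380134 124.27570001] [-1.79995924e+02 -1.11076005e-02  5.08263298e-03] 9.975
```

View pics/c4.png

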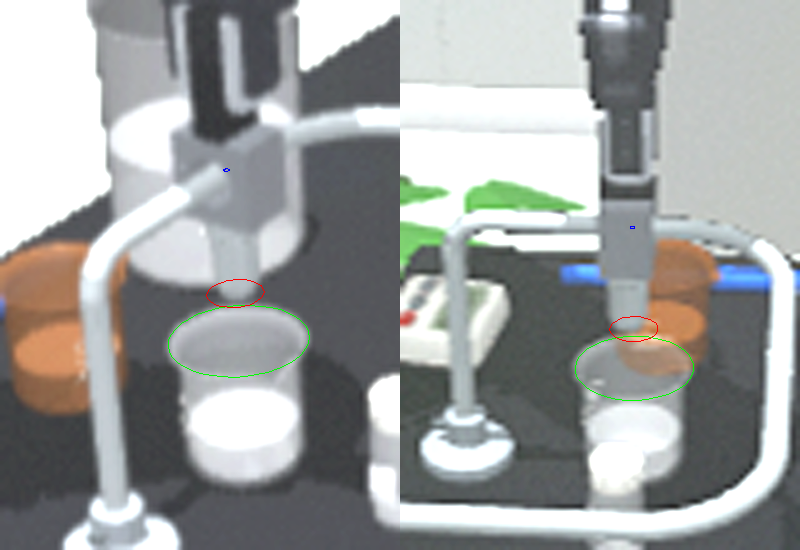

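Both views show the sensor head over the clear beaker's mouth: scene head x 235 against target 236, side 628 against 634. It is about 2 mm short in +x, so I'll nudge it 2 mm, lower and release.

Request:
jog_arm(
  rows=[
    {"x":2,"y":0,"z":0,"ax":0,"ay":0,"az":0,"claw":0},
    {"x":0,"y":0,"z":2.5,"ax":0,"ay":0,"az":0,"claw":0},
    {"x":0,"y":0,"z":2.3,"ax":0,"ay":0,"az":0,"claw":0},
    {"x":0,"y":0,"z":0,"ax":0,"ay":0,"az":0,"claw":0},
  ],
)

```text
time: 10.48
tcp_pos: [496.2, 280.6, 119.2]
eef_rot: [180.0, 0.0, 0.0]
ft_force: [0.5, -0.4, -1.8]
width: 13.2
gripper_force: 33.1
```

Request:
jog_arm(
  rows=[
    {"x":0,"y":0,"z":0,"ax":0,"ay":0,"az":0,"claw":0.25},
    {"x":0,"y":0,"z":0,"ax":0,"ay":0,"az":0,"claw":0.4},
    {"x":0,"y":0,"z":0,"ax":0,"ay":0,"az":0,"claw":0.4},
    {"x":0,"y":0,"z":-10,"ax":0,"ay":0,"az":0,"claw":0.4},
    {"x":0,"y":0,"z":-20,"ax":0,"ay":0,"az":0,"claw":0.4},
  ],
)

```text
time: 11.1
tcp_pos: [495.9, 280.4, 149.7]
eef_rot: [179.9, 0.1, 0.0]
ft_force: [-0.1, -0.5, 0.7]
width: 33.8
gripper_force: 0.0
```

Request:
jog_arm(
  rows=[
    {"x":0,"y":0,"z":-30,"ax":0,"ay":0,"az":0,"claw":0.4},
    {"x":0,"y":0,"z":-30,"ax":0,"ay":0,"az":0,"claw":0.4},
    {"x":0,"y":0,"z":-20,"ax":0,"ay":0,"az":0,"claw":0.4},
    {"x":0,"y":0,"z":0,"ax":0,"ay":0,"az":0,"claw":0.4},
    {"x":0,"y":0,"z":0,"ax":0,"ay":0,"az":0,"claw":0.4},
  ],
)

```text
time: 11.72
tcp_pos: [495.9, 280.6, 228.8]
eef_rot: [180.0, 0.1, 0.0]
ft_force: [0.3, 0.3, -0.8]
width: 34.3
gripper_force: 0.0
```

Run:
```python
from h import *
a=take('scene','a5');b=take('side','b5')
t=np.linspace(0,6.283,40);C=lambda r,z:np.c_[494+r*np.cos(t),282+r*np.sin(t),0*t+z]
out=[]
for s,x0,y0 in((a,230,140),(b,260,110)):
    im=cv2.convertScaleAbs(cv2.resize(s['frame'][y0:y0+110,x0:x0+80,::-1],None,fx=5,fy=5,interpolation=cv2.INTER_CUBIC),alpha=1.5,beta=10)
    for P,c in((C(27.5,56),(0,255,0)),(C(11,72),(0,0,255)),(C(1,125),(255,0,0))): cv2.polylines(im,[((proj(s,P)-[x0,y0]+.5)*5).astype(int)],False,c,1)
    out.append(im)
cv2.imwrite('pics/c5.png',np.hstack(out)); s=ctrl.state(); print(s['tcp_pos'],s['width'],s['time'])
```

```text
[495.78267805 280.4263604  228.39199516] 34.405546293157784 11.825
```

View pics/c5.png

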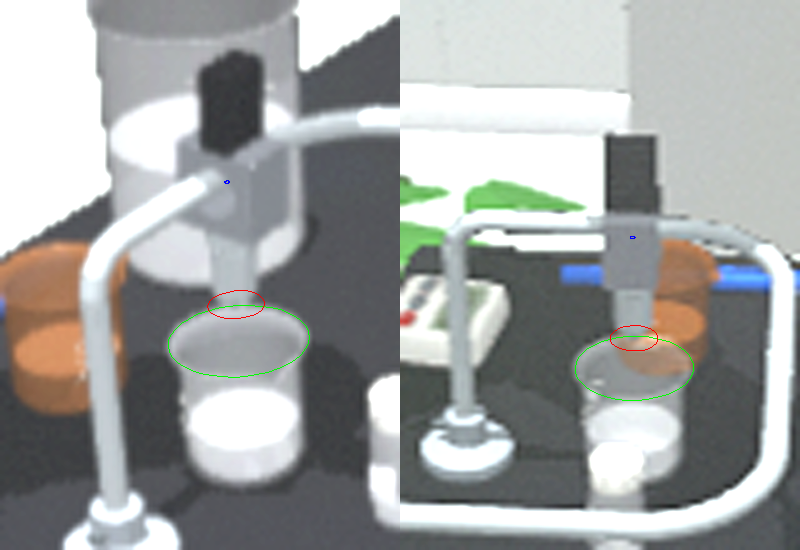

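The carriage hangs upright and free. The sensor head is centred over the clear beaker: scene 236 against 236, side 632 against 634. The gripper is clear above it, so I'm handing in.

```bash
python3 -c "
from h import *
print(order.job_done())"
```

```text
the job is handed in; nothing more can be done
None
```

The carriage was slid round the bend on the small clear beaker's side and let go with the sensor over the middle of that beaker (within about 1 mm in the final pictures). The arm never touched the beaker or the tray, and the job was handed in at about 12 s.

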